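# Unlock the stall scale and weigh a honey pot

## Robot

A 6-joint arm with a two-finger parallel gripper is mounted at the origin on the work surface. World frame = base frame: x ahead of the robot, y to its left, z up, the work surface at z = 0. Lengths are in m, angles in rad, forces in N, time in s.
With the tool pointing down it reaches from about 0.375 to 0.9 m from the base axis. Payload 3.1 kg.
Tool frame: the origin (TCP) lies midway between the tips of the shut fingers; the grasp point (between the pads) lies 19 mm behind it; z points along the fingers, y is the line along which they close (so a half turn about z gives the same grasp; the last joint's range is limited). The gripper opens to 87 mm and grips with 3 to 60 N. Pads are 19 mm wide; open, the fingers measure 117 mm over their backs; the gripper's body (75 mm by 190 mm) begins 51 mm behind the grasp point.
Start: joints at [1.145, 0.527, 1.433, -0, 1.181, -0.178], TCP at [0.153, 0.606, 0.223] pointing down, gripper open.
Joint ranges: [-3.08, 3.08], [-0.75, 2.2], [0.22, 2.44], [-1.43, 4.57], [0, 2.65], [-2.85, 2.85]. Speed limits (rad/s): [2.79, 2.79, 3.14, 3.14, 3.14, 3.14].

## Interface

Orientations are given as a unit quaternion [x, y, z, w].
In Python, from rig import robot gives the robot as it stands. The module is installed in compiled form; this text tells all that it offers.
- The arm moves only by the tool play_rows, never from a script. Its arguments are lists of equal length, an entry for each row: "gripper": the closure, from -1 (fully open) to 1 (shut); "delta_pos": the shift along the tool's x, y, z in cm, a list of three; "turn": the turn, a rotation vector about the tool's x, y, z in rad, a list of three. A call has 1 to 12 rows; each row is the pose to reach, as a shift and turn from the pose commanded when the call began, along the tool's axes at that moment; what a row does not reach only later rows make up. A row lasts 1/8 s, in which the tool goes at most 62.5 mm and 10.7 degrees, less where a joint would pass 70% of its speed; a pose out of reach is approached as far as the arm can. A call with a gripper value outside its range is refused whole. The fingers move at their own pace and stop on an object; "squeeze" is the grip in N (left out, the last holds). Time passes only in rows, so rows that repeat a pose let the fingers close. It gives the time, the measured TCP pose, the force, the opening and the grip force at its end, in the units of the state.
- robot.get_obs(): the state, without advancing time (a new reading comes with each control period).
- robot.camera(name): name is "scene" or "top"; returns a dict with "color" (480x640x3 uint8, red, green, blue), "vfov" (degrees; the focal length in pixels is half the picture's height over the tangent of half this angle, whatever the lens; pixels are square), "cx", "cy" (the principal point, pixels), "R" (3x3) and "t" (3): a world point X has camera coordinates R X + t. Camera axes: x right, y down, z forward; pixel columns grow to the right and rows downward; lengths in m; the calibration is good to about 2 mm. A picture is of the moment at which its call begins. There is no depth.
- robot.hand_in(): hands the job in; it is judged then, once.
The state is a dict: "time": time; "q": joint angles; "joint_velocities": joint speeds; "joint_torque": joint torques, N m; "position": TCP position; "tool_rot": TCP orientation; "ft_force": force on the tool from outside, world axes, zero at the start; "moment": the same for the moment, N m; "grip_width": finger opening in m; "grip_force": force on a finger pad.
Only numpy, scipy, OpenCV 4.12 (cv2) and the standard library are available. Lean on these libraries where they do the work, as an engineer would, in place of code of your own. Each camera call takes 0.05 s, during which the arm holds its last target. There are 200 camera calls.

## Task

Free the market-stall scale by sliding its red transport bolt through the dark keeper bridge, all the way to its end stop on the far side. Then take the amber honey pot with the white lid out of the crate, stand it gently in the middle of the scale's round pan and let go. Leave the other two pots in their compartments and knock nothing over.

Things in the scene. Friction and masses are not known exactly. Their poses are not given: they have to be found in the camera images.
- scale: White bench scale fixed to the table, 260 mm (its x) by 300 mm (its y), flat top 40 mm above the table. Origin: centre of its underside; z up. The bolt's steel track (45 mm wide, top at z 41 mm) runs along its y axis at x = -95 mm, the edge nearest the robot. The pan is centred at x = +55 mm, y = 0.
- keeper (a point): Top centre of the keeper, a dark steel bridge across the track at the scale's x = -95, y = 0, 82 mm above the table: 30 mm long along the track (y -15 to +15), 48 mm wide. Its opening is 32 mm wide and reaches up to z 73 mm: the bolt passes beneath, fingers do not. Axes are the scale's.
- bolt (a joint): Travel of the red bolt in m along the scale's +y: starts at 0 to 0.02 (locked), solid end stop at 0.145 (free). Friction about 5 N plus 15 N per m/s; stays where left. At 0 it spans the scale's y -120 to -20 mm, at the stop +25 to +125 mm, wholly beyond the keeper. So let go when the fingers reach the keeper (about 0.08) and take the nose that sticks out beyond it.
- bolt_grip (a point): Centre of the top face of the red bolt: a bar 100 mm long (scale's y), 24 mm wide (scale's x) and 23 mm high, its top 65 mm above the table. It can be pinched across its width from above anywhere along it that is clear of the keeper; its axes are the scale's.
- pan_top (a point): Centre of the top face of the scale's round steel pan, 140 mm across, 75 mm above the table when empty. It sinks with the pan.
- pan (a joint): How far the pan has sunk in m: 0 empty, spring of 500 N/m, bottoms at 0.012; the pot sinks it by 4 to 9 mm.
- crate: Pale wooden crate fixed to the table, 246 mm (its x) by 86 mm (its y), walls 5 mm thick and 45 mm high, floor 5 mm, three compartments side by side along its x, about 75 mm square each, centred at x = -79, 0 and +79 mm. Origin: centre of its underside.
- pot_amber: The pot to weigh: honey-gold with white lid, cylinder 60 mm across and 100 mm high, 0.25 to 0.46 kg, standing in one of the crate's compartments. Origin: centre of its underside; z up. Its upper 50 mm stand above the crate's walls: grip it across its diameter there, closing along the crate's y.
- pot_dark: Another pot, same size, dark brown with green lid, in another compartment (to be left). Origin: centre of its underside.
- pot_cream: Another pot, same size, cream with red lid, in another compartment (to be left). Origin: centre of its underside.
- glass_jar: Bystander: clear glass jar with green lid, 72 mm across, 120 mm high. Origin: centre of its underside.
- tub_stack: Bystander: two stacked honey-coloured tubs, 106 mm across, 130 mm high. Origin: centre of its underside.
- mug: Bystander: white mug, 80 mm across, 90 mm high. Origin: centre of its underside.
- lidded_jar: Bystander: brown jar with yellow lid, 76 mm across, 130 mm high. Origin: centre of its underside.
Mind the look-alikes: they are no part of the job. Leave any blue, pink or purple look-alike of the pot_amber alone.

How it is judged:
On the way:
1. the bolt is at its end stop while the amber pot is still away from the pan (value of joint bolt above 0.141 m and horizontal distance between pot_amber and pan_top above 0.12 m), for 0.2 s.
At the end, for the whole second after the job is handed in: The bolt is within 4 mm of its end stop; the amber pot stands upright (within 0.1 rad), released and at rest on the pan, within 35 mm of its centre, with the pan sunk by more than 3 mm; the other two pots stand in the crate (value of joint bolt above 0.141 m and distance between pot_amber and pan_top below 0.035 m and angle between pot_amber's own z axis and vertical below 0.1 rad and value of joint pan above 0.003 m and linear speed of pot_amber below 0.02 m/s and z of each of pot_dark, pot_cream in the frame of crate below 0.02 m); the robot touches nothing.
It fails at once if another pot was pulled out of its place or tipped (distance of any of pot_dark, pot_cream from where it was at the start of the episode above 0.03 m or angle between any of pot_dark, pot_cream's own z axis and vertical above 0.5 rad).
It fails at once if a bystander was knocked over (angle between any of glass_jar, tub_stack, mug, lidded_jar's own z axis and vertical above 0.5 rad).
It fails at once if the pot was dropped or slammed on the scale (contact force between pot_amber and scale above 40 N).
It also fails if it takes over 61 s, if anything falls off the work surface, if the arm or the gripper's body presses on something with over 40 N, if the wrist force passes 120 N, or if a joint passes its speed limit or range.

## Working session

There is one attempt and no reset: what is moved stays moved. The work goes in short steps, Python scripts to look and compute and a tool call to move; the robot and the scene stay as the last step left them, time stands still between calls to the robot, and variables do not carry over. Pictures are saved under pics/ and viewed, at most 10 in all, crops included, and the job is handed in when it is done.

Besides the shell and the picture viewer there is one more tool, called by a JSON object that holds its "method" and its "body". play_rows: Moves the arm, as the interface text tells. Its arguments: {"type":"object","properties":{"gripper":{"type":"array","items":{"type":"number"}},"delta_pos":{"type":"array","items":{"type":"array","items":{"type":"number"}}},"turn":{"type":"array","items":{"type":"array","items":{"type":"number"}}},"squeeze":{"type":"number"}},"required":["gripper","delta_pos","turn"]}

```bash
mkdir -p pics; cat > h.py <<'E'
import numpy as np,cv2
from rig import robot
from scipy.spatial.transform import Rotation as Ro
def cam(n,save=None):
    c=robot.camera(n)
    np.savez(n+'.npz',**{k:np.array(v) for k,v in c.items()})
    if save: cv2.imwrite('pics/'+save,c['color'][:,:,::-1])
    return c
def ld(n): return dict(np.load(n+'.npz'))
def par(c):
    f=240/np.tan(np.radians(float(c['vfov']))/2)
    return f,float(c['cx']),float(c['cy']),np.array(c['R']),np.array(c['t'])
def pz(c,u,v,z):
    f,cx,cy,R,t=par(c); d=R.T@np.array([(u-cx)/f,(v-cy)/f,1]); o=-R.T@t
    return o+d*(z-o[2])/d[2]
def pj(c,X):
    f,cx,cy,R,t=par(c); p=R@np.array(X)+t; return p[0]/p[2]*f+cx,p[1]/p[2]*f+cy
def delta(target):
    o=robot.get_obs(); R=Ro.from_quat(o['tool_rot']); return R.inv().apply(np.array(target)-o['position'])*100
E
python3 - <<'E'
from h import *
np.set_printoptions(precision=4,suppress=True)
for n in ('scene','top'):
    c=cam(n,n+'0.png'); print(n,c['vfov'],c['cx'],c['cy'],'pos',-np.array(c['R']).T@c['t'],[k for k in c])
o=robot.get_obs();print(o)
print(Ro.from_quat(o['tool_rot']).as_matrix())
E
```

```text
scene 56.53039770601652 320.27046751640984 245.70595289162927 pos [ 1.4576 -0.605   0.832 ] ['color', 'vfov', 'cx', 'cy', 'R', 't']
top 47.97121029786949 319.7985720824166 240.2918247106483 pos [ 0.4028 -0.0085  1.4537] ['color', 'vfov', 'cx', 'cy', 'R', 't']
{'time': 0.1, 'q': array([ 1.1445,  0.5284,  1.4337, -0.    ,  1.1814, -0.1785]), 'joint_velocities': array([-0.0001, -0.0031, -0.0041, -0.0004, -0.0009,  0.001 ]), 'joint_torque': array([ -0.0006, -44.0988, -17.7149,   0.0635,   0.0534,  -0.    ]), 'position': array([0.153 , 0.6053, 0.2217]), 'tool_rot': array([ 0.1236,  0.9923, -0.0009, -0.0003]), 'ft_force': array([-0.5632, -0.5979, -0.1936]), 'moment': array([ 0.0068, -0.001 ,  0.0162]), 'grip_force': 0.0, 'grip_width': 0.0870321853076016}
[[-0.9694  0.2453 -0.0008]
 [ 0.2453  0.9694 -0.0018]
 [ 0.0003 -0.0019 -1.    ]]
```

View pics/scene0.png

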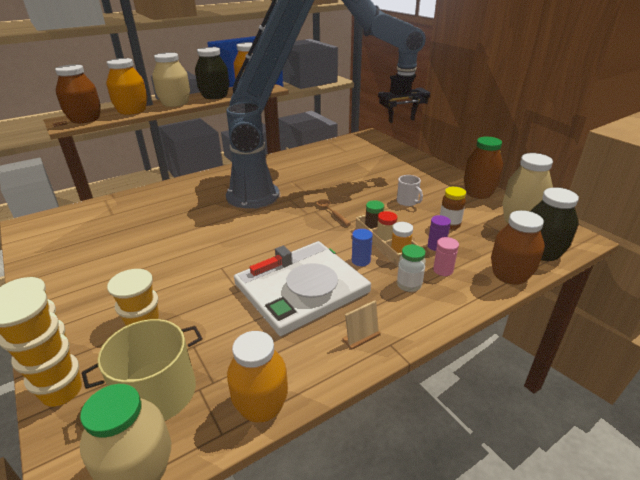

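View pics/top0.png

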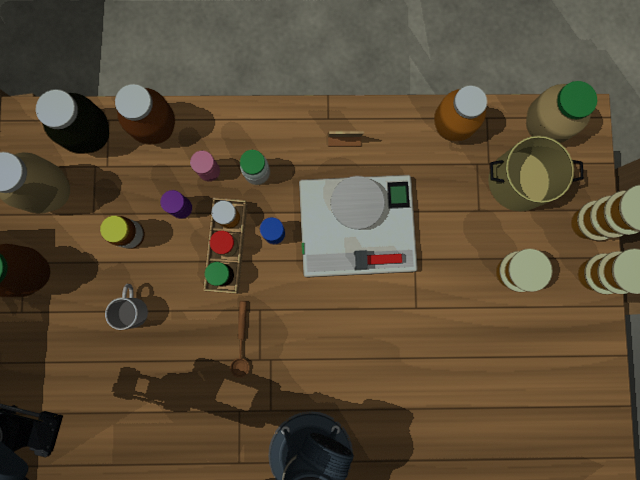

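The top view has x pointing up and y pointing left. Things that could be taken for the amber pot:
- White lid in the crate at (225,213).
- Cream pot with red lid at (222,242).
- Dark pot with green lid at (217,273).
- Blue, purple and pink look-alikes at (272,230), (176,204) and (204,165).
- Large white-lidded jars at (133,101) and (470,101).

I choose (225,213), and will check it in an enlarged crop along with the scale.

```bash
python3 - <<'E'
from h import *
a=ld('top')['color'][190:300,195:275]; b=ld('top')['color'][170:285,295:425]; s=ld('scene')['color'][190:340,230:430]
A=cv2.resize(a[:,:,::-1],None,fx=5,fy=5,interpolation=cv2.INTER_CUBIC)
cv2.imwrite('pics/c1.png',A)
cv2.imwrite('pics/c2.png',cv2.resize(b[:,:,::-1],None,fx=5,fy=5,interpolation=cv2.INTER_CUBIC))
cv2.imwrite('pics/c3.png',cv2.resize(s[:,:,::-1],None,fx=4,fy=4,interpolation=cv2.INTER_CUBIC))
E
```

```text
(no output)
```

View pics/c1.png

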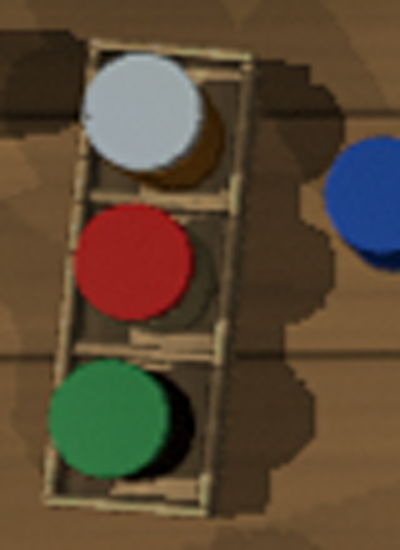

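View pics/c2.png

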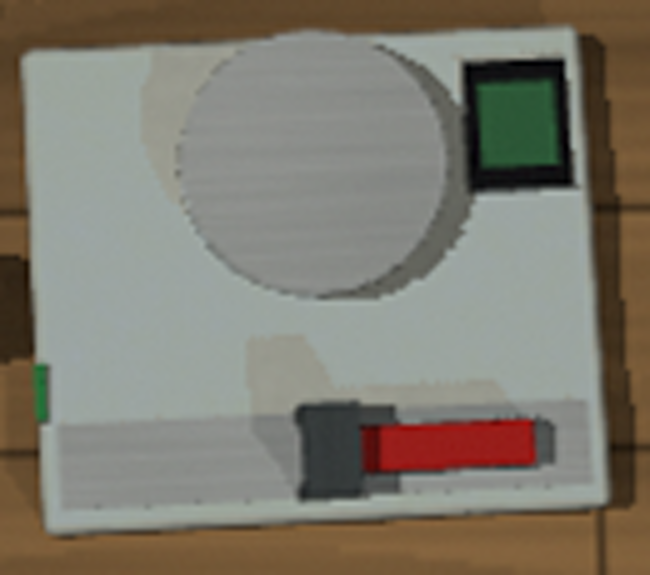

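View pics/c3.png

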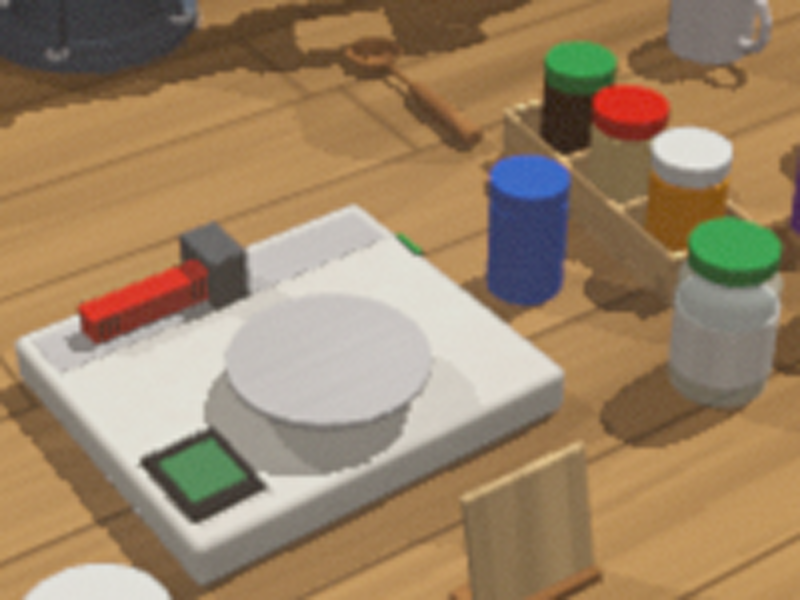

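The first crop shows a white lid on an amber body at crop (142,112), so (225,213) is the right pot. In the second crop the scale's corners are sharp, the bolt is red and its right end is at (537,443).

```bash
python3 - <<'E'
from h import *
np.set_printoptions(precision=4,suppress=True)
c=ld('top'); s=ld('scene')
def P(x,y,ox,oy,z): return pz(c,ox+(x+.5)/5-.5,oy+(y+.5)/5-.5,z)
S=np.array([P(x,y,295,170,.04) for x,y in[(22,55),(573,28),(607,503),(48,533)]])
print(S[:,:2]); print('sides',[np.linalg.norm(S[i]-S[i-1]) for i in range(4)])
def fit(W,L):
    W=W[:,:2];L=np.array(L);w=W.mean(0);A=(W-w);H=sum(A[i][1]*L[i][0]-A[i][0]*L[i][1] for i in range(4));D=sum(A[i]@L[i] for i in range(4));return w,np.arctan2(H,D)
sc,sa=fit(S,[(.13,.15),(.13,-.15),(-.13,-.15),(-.13,.15)]);print('scale',sc,np.degrees(sa))
Rz=lambda a:np.array([[np.cos(a),-np.sin(a)],[np.sin(a),np.cos(a)]])
print('pan',sc+Rz(sa)@[.055,0],'meas',P(312,165,295,170,.075))
print('keeper',sc+Rz(sa)@[-.095,0],'meas',P(330,450,295,170,.082))
b=P(537,443,295,170,.065);print('bolt end local',Rz(-sa)@(b[:2]-sc))
C=np.array([P(x,y,195,190,.045) for x,y in[(90,42),(252,58),(210,512),(45,500)]])
print('crate sides',[np.linalg.norm(C[i]-C[i-1]) for i in range(4)])
cc,ca=fit(C,[(.123,.043),(.123,-.043),(-.123,-.043),(-.123,.043)]);print('crate',cc,np.degrees(ca), 'comp',[cc+Rz(ca)@[x,0] for x in(-.079,0,.079)])
for n,x,y in(('amber',142,112),('cream',133,262),('dark',109,419)):print(n,P(x,y,195,190,.105))
# scene checks; crop 4x at 230,190
def Q(x,y,z):return pz(s,230+(x+.5)/4-.5,190+(y+.5)/4-.5,z)
print('scene amber lid',Q(690,151,.105),'pan',Q(328,359,.075))
print('scene keeper corners',[Q(x,y,.082) for x,y in[(181,239),(205,225),(245,257),(221,273)]])
o=robot.get_obs()
print('blue top',pz(c,271,230,.09),'jar',pz(c,252,161,.12))
E
```

```text
[[ 0.7138  0.0248]
 [ 0.7267 -0.2701]
 [ 0.4724 -0.2813]
 [ 0.4591  0.0124]]
sides [np.float64(0.2549175436556792), np.float64(0.29516865859885366), np.float64(0.25454743309513805), np.float64(0.2939792056697403)]
scale [ 0.593  -0.1285] 2.5884076391137847
pan [ 0.6479 -0.1261] meas [ 0.6471 -0.1261  0.075 ]
keeper [ 0.4981 -0.1328] meas [ 0.4985 -0.1323  0.082 ]
bolt end local [-0.0955 -0.1083]
crate sides [np.float64(0.24167375941552555), np.float64(0.08596046011469495), np.float64(0.23951121683910476), np.float64(0.08574476620472063)]
crate [0.5428 0.2205] -4.920140803926971 comp [array([0.4641, 0.2272]), array([0.5428, 0.2205]), array([0.6215, 0.2137])]
amber [0.62   0.2153 0.105 ]
cream [0.5439 0.219  0.105 ]
dark [0.4654 0.2301 0.105 ]
scene amber lid [0.6301 0.2092 0.105 ] pan [ 0.6583 -0.1301  0.075 ]
scene keeper corners [array([ 0.4895, -0.1512,  0.082 ]), array([ 0.4835, -0.1281,  0.082 ]), array([ 0.5347, -0.1234,  0.082 ]), array([ 0.5421, -0.1471,  0.082 ])]
blue top [0.5753 0.0954 0.09  ] jar [0.7472 0.1411 0.12  ]
```

{"method": "play_rows", "body": {"gripper": [-1, -1, -1, -1, -1, -1, -1, -1, -1], "delta_pos": [[-33.4, -23, -2.8], [-33.4, -23, -2.8], [-33.4, -23, -2.8], [-33.4, -23, -2.8], [-33.4, -23, -2.8], [-33.4, -23, -2.8], [-33.4, -23, -2.8], [-33.4, -23, -2.8], [-33.4, -23, -2.8]], "turn": [[0, 0, 1.278], [0, 0, 1.278], [0, 0, 1.278], [0, 0, 1.278], [0, 0, 1.278], [0, 0, 1.278], [0, 0, 1.278], [0, 0, 1.278], [0, 0, 1.278]]}}

```text
time: 1.23
position: [0.4197, 0.3012, 0.2502]
tool_rot: [0.691, 0.723, -0.001, -0.001]
ft_force: [-0.5, -0.2, 0.1]
grip_width: 0.0871
grip_force: 0.0
```

{"method": "play_rows", "body": {"gripper": [-1, -1, -1, -1, -1, -1, -1, -1, -1, -1, -1], "delta_pos": [[-53.1, 5.8, 5], [-53.1, 5.8, 5], [-53.1, 5.8, 5], [-53.1, 5.8, 5], [-53.1, 5.8, 5], [-53.1, 5.8, 5], [-53.1, 5.8, 5], [-53.1, 5.8, 5], [-53.1, 5.8, 5], [-53.1, 5.8, 5], [-53.1, 5.8, 5]], "turn": [[0, 0, 0], [0, 0, 0], [0, 0, 0], [0, 0, 0], [0, 0, 0], [0, 0, 0], [0, 0, 0], [0, 0, 0], [0, 0, 0], [0, 0, 0], [0, 0, 0]]}}

```text
time: 2.6
position: [0.5021, -0.2247, 0.2001]
tool_rot: [0.69, 0.724, 0.0, -0.001]
ft_force: [-0.6, 0.3, 0.2]
grip_width: 0.0867
grip_force: 0.0
```

```bash
python3 - <<'E'
from h import *
np.set_printoptions(precision=4,suppress=True)
o=robot.get_obs();print(o['time'],o['q'],o['position'],Ro.from_quat(o['tool_rot']).as_matrix())
out=[]
R=Ro.from_quat(o['tool_rot']).as_matrix()
for n,x0,y0 in(('top',330,180),('scene',210,170)):
    c=cam(n); k=4
    im=cv2.resize(c['color'][y0:y0+130,x0:x0+100][:,:,::-1],None,fx=k,fy=k,interpolation=cv2.INTER_CUBIC)
    for d in(-.0435,0,.0435):
        u,v=pj(c,o['position']+R[:,1]*d); print(n,d,u,v)
        cv2.drawMarker(im,(int((u-x0+.5)*k),int((v-y0+.5)*k)),(255,0,255),0,14,1)
    out.append(im)
cv2.imwrite('pics/tcp.png',np.hstack(out))
E
```

```text
2.6 [-0.6242  0.4564  1.6443  0.0007  1.0432 -0.6718] [ 0.5021 -0.2247  0.2001] [[-0.0472  0.9989 -0.0015]
 [ 0.9989  0.0472  0.0018]
 [ 0.0018 -0.0014 -1.    ]]
top -0.0435 405.9561560690256 272.78524931961033
top 0 404.59365426294136 254.1798107222094
top 0.0435 403.2411259726025 235.71056396981922
scene -0.0435 242.08319504723556 217.51766778151313
scene 0 249.6041840925859 224.3578209004582
scene 0.0435 257.50370688053613 231.54224107583136
```

View pics/tcp.png

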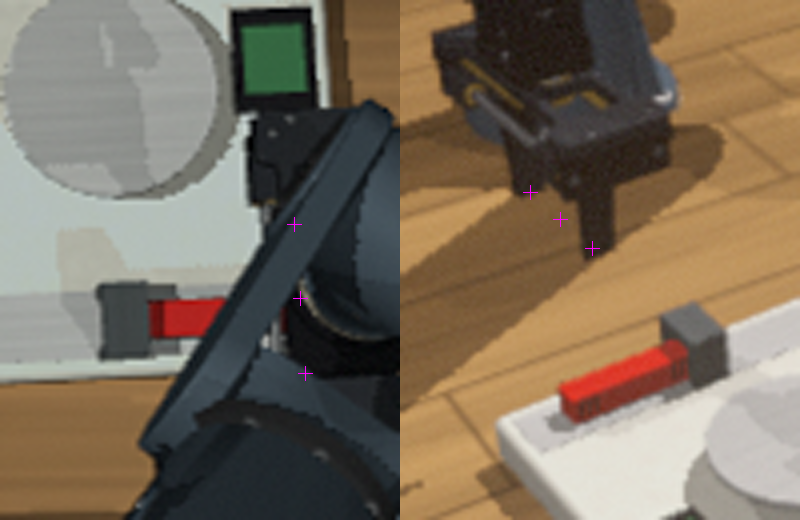

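```bash
python3 - <<'E'
from h import *
s=ld('scene'); img=cv2.imread('pics/scene0.png'); x0,y0,k=230,175,4
im=cv2.resize(img[y0:y0+150,x0:x0+200],None,fx=k,fy=k,interpolation=cv2.INTER_CUBIC)
def T(c,a,L,z):
    a=np.radians(a);R=np.array([[np.cos(a),-np.sin(a)],[np.sin(a),np.cos(a)]])
    return [(*(np.array(c)+R@l),z) for l in L]
def draw(P,col):
    q=np.array([[(u-x0+.5)*k,(v-y0+.5)*k] for u,v in(pj(s,p) for p in P)]).round().astype(int)
    cv2.polylines(im,[q],True,col,1)
box=lambda cx,cy,w,h:[(cx+w,cy+h),(cx+w,cy-h),(cx-w,cy-h),(cx-w,cy+h)]
circ=lambda cx,cy,r:[(cx+r*np.cos(t),cy+r*np.sin(t)) for t in np.linspace(0,6.28,60)]
S=((.593,-.1285),2.59);M=(255,0,255)
draw(T(*S,box(0,0,.13,.15),.04),M);draw(T(*S,circ(.055,0,.07),.075),M);draw(T(*S,box(-.095,0,.024,.015),.082),(0,255,255))
draw(T((.5428,.2205),-4.9,box(0,0,.123,.043),.045),M)
draw(T((.62,.2153),0,circ(0,0,.03),.105),M)
cv2.imwrite('pics/ov.png',im)
E
```

```text
(no output)
```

View pics/ov.png

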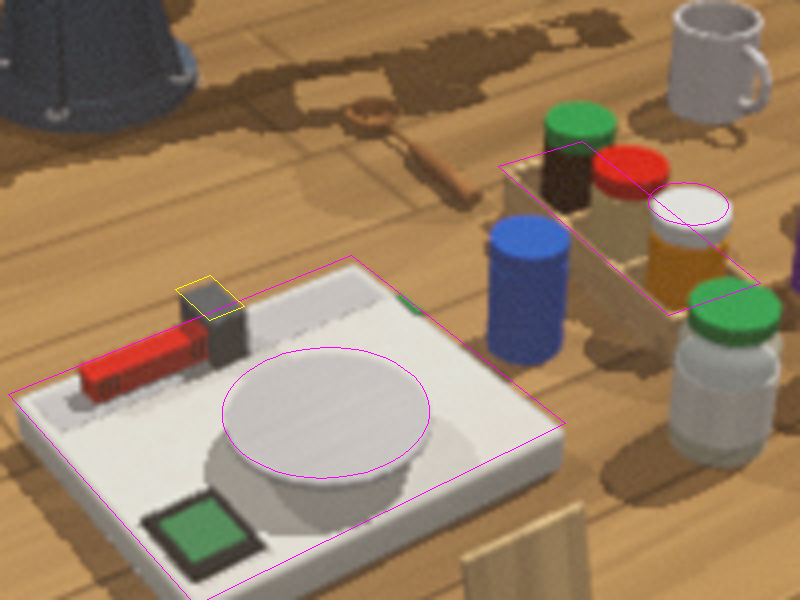

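The overlay agrees with the top view to 1–2 px. The scene camera has a small constant bias, which the fingertip markers also show. I'll trust the top view and go down onto the bolt.

{"method": "play_rows", "body": {"gripper": [-1, -1, -1, -1, -1, -1, 0.4, 0.6, 0.6, 0.6, 0.6], "delta_pos": [[-0.3, 0, 5], [-0.3, 0, 10], [-0.3, 0, 13], [-0.3, 0, 14.5], [-0.3, 0, 15.4], [-0.3, 0, 15.4], [-0.3, 0, 15.4], [-0.3, 0, 15.4], [-0.3, 0, 15.4], [-0.3, 0, 15.4], [-0.3, 0, 15.4]], "turn": [[0, 0, 0], [0, 0, 0], [0, 0, 0], [0, 0, 0], [0, 0, 0], [0, 0, 0], [0, 0, 0], [0, 0, 0], [0, 0, 0], [0, 0, 0], [0, 0, 0]], "squeeze": 40}}

```text
time: 4.08
position: [0.5026, -0.2299, 0.0466]
tool_rot: [0.691, 0.723, 0.0, 0.0]
ft_force: [0.8, 0.3, -0.5]
grip_width: 0.0449
grip_force: 0.0
```

{"method": "play_rows", "body": {"gripper": [1, 1, 1, 1, 1], "delta_pos": [[0, 0, 0], [0, 0, 0], [0, 0, 0], [0, 0, 0], [0, 0, 0]], "turn": [[0, 0, 0], [0, 0, 0], [0, 0, 0], [0, 0, 0], [0, 0, 0]]}}

```text
time: 4.7
position: [0.5049, -0.2299, 0.0465]
tool_rot: [0.691, 0.722, 0.001, 0.002]
ft_force: [6.3, 3.1, -3.5]
grip_width: 0.0238
grip_force: 40.0
```

{"method": "play_rows", "body": {"gripper": [1, 1, 1, 1, 1, 1, 1, 1], "delta_pos": [[1, 0.25, 0], [2, 0.25, 0], [3, 0.25, 0], [4, 0.25, 0], [5, 0.25, 0], [6, 0.25, 0], [6.6, 0.25, 0], [6.6, 0.25, 0]], "turn": [[0, 0, 0], [0, 0, 0], [0, 0, 0], [0, 0, 0], [0, 0, 0], [0, 0, 0], [0, 0, 0], [0, 0, 0]]}}

```text
time: 5.7
position: [0.5024, -0.1642, 0.0465]
tool_rot: [0.691, 0.723, -0.0, 0.001]
ft_force: [-0.5, -3.1, -2.6]
grip_width: 0.0239
grip_force: 40.0
```

{"method": "play_rows", "body": {"gripper": [-0.4, -0.4, -0.4, -0.4, -0.4, -0.4, -0.4, -0.4, -0.4, -0.4], "delta_pos": [[0, 0, 0], [0, 0, 0], [0, 0, -2], [0, 0, -6], [3.5, 0, -6], [7.3, 0, -6], [7.3, 0, -5], [7.3, 0, -2], [7.3, 0, 0], [7.3, 0, 0]], "turn": [[0, 0, 0], [0, 0, 0], [0, 0, 0], [0, 0, 0], [0, 0, 0], [0, 0, 0], [0, 0, 0], [0, 0, 0], [0, 0, 0], [0, 0, 0]]}}

```text
time: 6.95
position: [0.4977, -0.091, 0.045]
tool_rot: [0.691, 0.723, -0.001, -0.002]
ft_force: [-0.6, 0.1, -0.3]
grip_width: 0.0611
grip_force: 0.0
```

{"method": "play_rows", "body": {"gripper": [1, 1, 1, 1, 1, 1], "delta_pos": [[0, 0, 0], [0, 0, 0], [0, 0, 0], [0, 0, 0], [0, 0, 0], [0, 0, 0]], "turn": [[0, 0, 0], [0, 0, 0], [0, 0, 0], [0, 0, 0], [0, 0, 0], [0, 0, 0]]}}

```text
time: 7.7
position: [0.4994, -0.0909, 0.0469]
tool_rot: [0.691, 0.723, 0.0, 0.0]
ft_force: [0.9, 1.1, 2.4]
grip_width: 0.0236
grip_force: 40.0
```

{"method": "play_rows", "body": {"gripper": [1, 1, 1, 1, 1, 1, 1, 1, 1, 1], "delta_pos": [[1, 0.1, 0], [2, 0.1, 0], [3, 0.1, 0], [4, 0.1, 0], [5, 0.1, 0], [5.8, 0.1, 0], [6.4, 0.1, 0], [7, 0.1, 0], [7.5, 0.1, 0], [7.5, 0.1, 0]], "turn": [[0, 0, 0], [0, 0, 0], [0, 0, 0], [0, 0, 0], [0, 0, 0], [0, 0, 0], [0, 0, 0], [0, 0, 0], [0, 0, 0], [0, 0, 0]]}}

```text
time: 8.95
position: [0.4969, -0.0238, 0.0467]
tool_rot: [0.688, 0.725, -0.004, 0.004]
ft_force: [-7.5, -35.7, -0.3]
grip_width: 0.0233
grip_force: 39.9
```

{"method": "play_rows", "body": {"gripper": [1, 1, -1, -1, -1, -1, -1, -1, -1, -1, -1, -1], "delta_pos": [[-0.7, 0, 0], [-0.7, 0, 0], [-0.7, 0, 0], [-0.7, 0, 0], [-0.7, 0, 0], [-0.7, 0, -4], [-0.7, 0, -10], [-0.7, 0, -16], [-0.7, 0, -18], [-0.7, 0, -18], [-0.7, 0, -18], [-0.7, 0, -18]], "turn": [[0, 0, 0], [0, 0, 0], [0, 0, 0], [0, 0, 0], [0, 0, 0], [0, 0, 0], [0, 0, 0], [0, 0, -1.44], [0, 0, -1.44], [0, 0, -1.44], [0, 0, -1.44], [0, 0, -1.44]]}}

```text
time: 10.45
position: [0.4964, -0.0223, 0.2265]
tool_rot: [0.287, 0.958, 0.0, -0.0]
ft_force: [-0.6, 0.1, 0.5]
grip_width: 0.087
grip_force: 0.0
```

```bash
python3 - <<'E'
from h import *
np.set_printoptions(precision=4,suppress=True)
c=cam('top'); s=cam('scene'); o=robot.get_obs(); print(o['position'],Ro.from_quat(o['tool_rot']).as_matrix()[:,1],delta([.620,.2153,.22]))
a=cv2.resize(s['color'][190:300,230:370][:,:,::-1],None,fx=5,fy=5,interpolation=cv2.INTER_CUBIC)
cv2.imwrite('pics/b.png',a)
E
```

```text
[ 0.4965 -0.0224  0.2264] [0.5547 0.832  0.0001] [ 2.9081 26.6265  0.6432]
```

View pics/b.png

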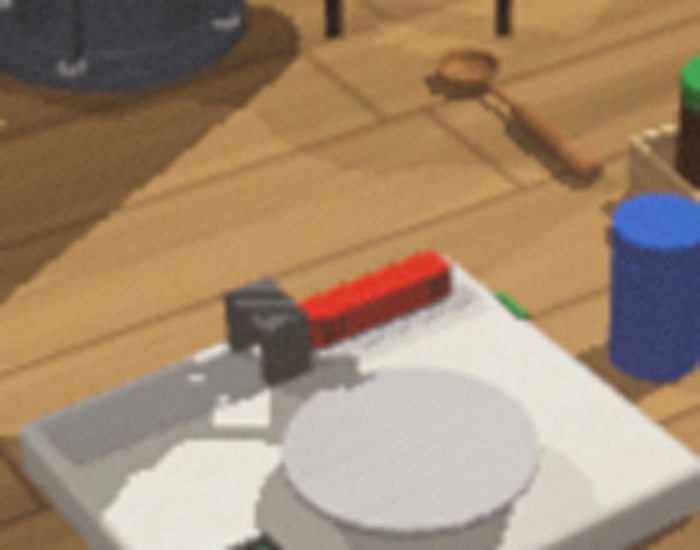

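The bolt is fully through the keeper: red lies only on its far side, at about (310–450, 255–340) in the crop. Travel adds up to 0.144 m, and it stopped against a solid 36 N. Next is the pot.

{"method": "play_rows", "body": {"gripper": [-1, -1, -1, -1, -1, -1, -1, -1], "delta_pos": [[2.9, 26.7, 0.6], [2.9, 26.7, 0.6], [2.9, 26.7, 0.6], [2.9, 26.7, 0.6], [2.9, 26.7, 0.6], [2.9, 26.7, 0.6], [2.9, 26.7, 0.6], [2.9, 26.7, 0.6]], "turn": [[0, 0, -0.503], [0, 0, -0.503], [0, 0, -0.503], [0, 0, -0.503], [0, 0, -0.503], [0, 0, -0.503], [0, 0, -0.503], [0, 0, -0.503]]}}

```text
time: 11.55
position: [0.6203, 0.2136, 0.2207]
tool_rot: [0.044, 0.999, -0.0, -0.0]
ft_force: [-0.1, 0.3, 0.0]
grip_width: 0.0872
grip_force: 0.0
```

```bash
python3 - <<'E'
from h import *
np.set_printoptions(precision=4,suppress=True)
o=robot.get_obs(); print(o['position'],Ro.from_quat(o['tool_rot']).as_matrix()[:,1],delta([.621,.2153,.064]))
E
```

```text
[0.6203 0.2136 0.2207] [ 0.0877  0.9962 -0.0005] [-0.0666  0.1827 15.6719]
```

{"method": "play_rows", "body": {"gripper": [-1, -1, -1, -1, -1, -1, -1], "delta_pos": [[-0.1, 0.2, 4], [-0.1, 0.2, 7], [-0.1, 0.2, 10], [-0.1, 0.2, 12.5], [-0.1, 0.2, 14.5], [-0.1, 0.2, 15.6], [-0.1, 0.2, 15.6]], "turn": [[0, 0, 0], [0, 0, 0], [0, 0, 0], [0, 0, 0], [0, 0, 0], [0, 0, 0], [0, 0, 0]]}}

```text
time: 12.42
position: [0.6217, 0.2169, 0.0641]
tool_rot: [0.043, 0.999, -0.0, -0.001]
ft_force: [-0.5, 0.1, 0.2]
grip_width: 0.0872
grip_force: 0.0
```

{"method": "play_rows", "body": {"gripper": [1, 1, 1, 1, 1, 1], "delta_pos": [[0, 0, 0], [0, 0, 0], [0, 0, 0], [0, 0, 0], [0, 0, 0], [0, 0, 0]], "turn": [[0, 0, 0], [0, 0, 0], [0, 0, 0], [0, 0, 0], [0, 0, 0], [0, 0, 0]], "squeeze": 35}}

```text
time: 13.18
position: [0.6223, 0.2169, 0.0651]
tool_rot: [0.043, 0.999, -0.0, 0.0]
ft_force: [-0.4, -3.0, 4.8]
grip_width: 0.0596
grip_force: 34.9
```

{"method": "play_rows", "body": {"gripper": [1, 1, 1, 1, 1, 1, 1, 1], "delta_pos": [[0, 0, -1], [0, 0, -2.5], [0, 0, -4.5], [0, 0, -7], [0, 0, -10], [0, 0, -13], [0, 0, -16], [0, 0, -16]], "turn": [[0, 0, 0], [0, 0, 0], [0, 0, 0], [0, 0, 0], [0, 0, 0], [0, 0, 0], [0, 0, 0], [0, 0, 0]]}}

```text
time: 14.18
position: [0.6241, 0.2178, 0.2287]
tool_rot: [0.043, 0.999, 0.001, 0.004]
ft_force: [-1.0, -0.4, -3.5]
grip_width: 0.0596
grip_force: 35.0
```

```bash
python3 - <<'E'
from h import *
np.set_printoptions(precision=4,suppress=True)
c=cam('scene'); o=robot.get_obs(); print(o['position'],o['ft_force'],delta([.649,-.126,.225]))
cv2.imwrite('pics/l.png',cv2.resize(c['color'][110:310,230:490][:,:,::-1],None,fx=2.5,fy=2.5))
E
```

```text
[0.6226 0.2175 0.2264] [-0.1172  0.0374 -3.3865] [ -5.554  -33.9988   0.1196]
```

View pics/l.png

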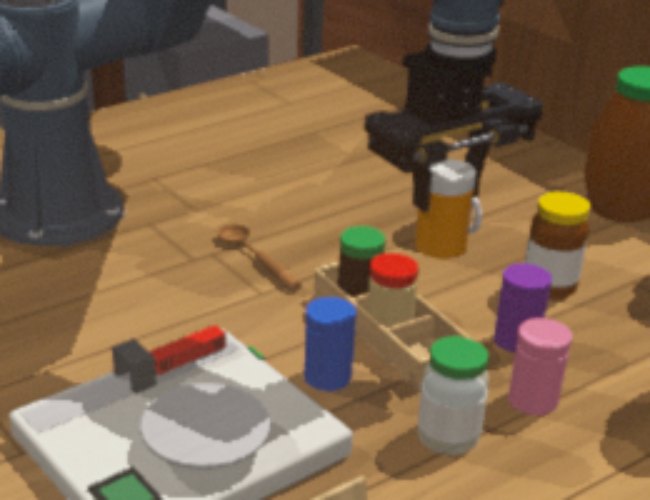

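The pot hangs upright in the gripper at (445,210), its compartment is empty, and the other two pots still stand in theirs. Now I'll carry it over the pan.

{"method": "play_rows", "body": {"gripper": [1, 1, 1, 1, 1, 1, 1, 1, 1, 1, 1], "delta_pos": [[-0.4, -2, 0], [-1, -6, 0], [-1.8, -11, 0], [-2.6, -16, 0], [-3.4, -21, 0], [-4.3, -26, 0], [-5, -30, 0], [-5.3, -32.5, 0], [-5.5, -34, 0], [-5.5, -34, 0], [-5.5, -34, 0]], "turn": [[0, 0, 0], [0, 0, 0], [0, 0, 0], [0, 0, 0], [0, 0, 0], [0, 0, 0], [0, 0, 0], [0, 0, 0], [0, 0, 0], [0, 0, 0], [0, 0, 0]]}}

```text
time: 15.6
position: [0.6476, -0.1246, 0.2244]
tool_rot: [0.042, 0.999, 0.001, -0.0]
ft_force: [0.2, -0.1, -3.4]
grip_width: 0.0593
grip_force: 35.0
```

{"method": "play_rows", "body": {"gripper": [1, 1, 1, 1, 1, 1, 1, 1, 1, 1], "delta_pos": [[0, 0, 2], [0, 0, 4], [0, 0, 6], [0, 0, 7], [0, 0, 7.6], [0, 0, 8.1], [0, 0, 8.5], [0, 0, 8.8], [0, 0, 8.8], [0, 0, 8.8]], "turn": [[0, 0, 0], [0, 0, 0], [0, 0, 0], [0, 0, 0], [0, 0, 0], [0, 0, 0], [0, 0, 0], [0, 0, 0], [0, 0, 0], [0, 0, 0]]}}

```text
time: 16.85
position: [0.648, -0.1263, 0.1368]
tool_rot: [0.043, 0.999, -0.0, 0.0]
ft_force: [-0.1, 0.0, -3.6]
grip_width: 0.0593
grip_force: 35.0
```

{"method": "play_rows", "body": {"gripper": [1, 1, 1, 1, 1, 1, 1, 1], "delta_pos": [[0, 0, 0.1], [0, 0, 0.2], [0, 0, 0.3], [0, 0, 0.4], [0, 0, 0.5], [0, 0, 0.6], [0, 0, 0.7], [0, 0, 0.7]], "turn": [[0, 0, 0], [0, 0, 0], [0, 0, 0], [0, 0, 0], [0, 0, 0], [0, 0, 0], [0, 0, 0], [0, 0, 0]]}}

```text
time: 17.85
position: [0.648, -0.1263, 0.1297]
tool_rot: [0.043, 0.999, -0.0, 0.0]
ft_force: [-0.4, -0.9, -1.3]
grip_width: 0.0595
grip_force: 35.0
```

{"method": "play_rows", "body": {"gripper": [1, 1, 1, 1], "delta_pos": [[0, 0, 0.1], [0, 0, 0.2], [0, 0, 0.25], [0, 0, 0.25]], "turn": [[0, 0, 0], [0, 0, 0], [0, 0, 0], [0, 0, 0]]}}

```text
time: 18.35
position: [0.648, -0.1263, 0.1272]
tool_rot: [0.043, 0.999, -0.0, 0.0]
ft_force: [-0.8, -0.2, 1.2]
grip_width: 0.0595
grip_force: 35.0
```

{"method": "play_rows", "body": {"gripper": [-1, -1, -1, -1, -1, -1, -1, -1, -1, -1, -1, -1], "delta_pos": [[0, 0, 0], [0, 0, 0], [0, 0, 0], [0, 0, 0], [0, 0, -1], [0, 0, -3], [0, 0, -6], [0, 0, -10], [0, 0, -14], [0, 0, -15], [0, 0, -15], [0, 0, -15]], "turn": [[0, 0, 0], [0, 0, 0], [0, 0, 0], [0, 0, 0], [0, 0, 0], [0, 0, 0], [0, 0, 0], [0, 0, 0], [0, 0, 0], [0, 0, 0], [0, 0, 0], [0, 0, 0]]}}

```text
time: 19.85
position: [0.6467, -0.1258, 0.2751]
tool_rot: [0.043, 0.999, 0.001, -0.002]
ft_force: [-0.2, 0.1, -0.1]
grip_width: 0.0872
grip_force: 0.0
```

```bash
python3 - <<'E'
from h import *
c=cam('scene'); o=robot.get_obs(); print(o['time'],o['position'],o['ft_force'])
cv2.imwrite('pics/f.png',cv2.resize(c['color'][110:310,230:490][:,:,::-1],None,fx=2.5,fy=2.5))
E
```

```text
19.9 [ 0.64672224 -0.12585886  0.27489848] [-1.83223213  0.42695345 -0.55924431]
```

View pics/f.png

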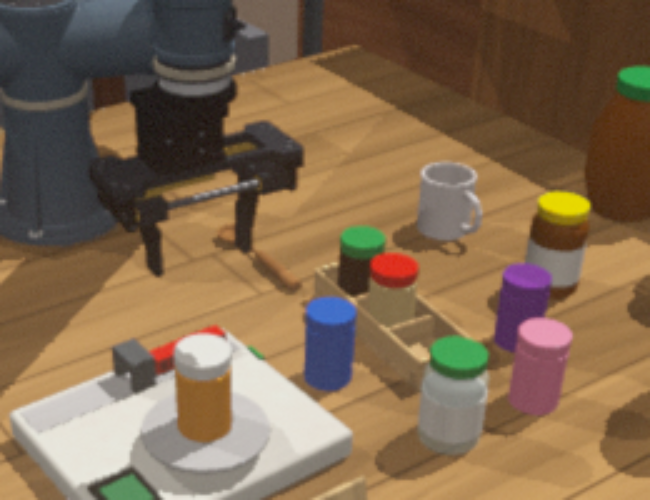

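The amber pot stands upright in the middle of the pan, at (205,390). The bolt is still beyond the keeper, both other pots are in the crate, and the gripper is clear.

```bash
python3 -c "
from rig import robot
print(robot.hand_in())"
```

```text
the job is handed in; nothing more can be done
None
```

I slid the bolt to its end stop, stood the amber pot upright in the middle of the pan and let go, then handed the job in at about 20 s; no verdict came back.

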